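Pin the arepa press: drift the loose strip in line, then fit the bolt

TASK

Put the arepa press back together: first work the wooden-handled drift pin down through the larger hole in the metal cover, feeling for the hole of the loose strip hidden underneath and drawing that strip into line, until the pin's flange sits flat on the cover. Then, leaving the drift pin in, fit the steel bolt fully home through the smaller hole. Do it gently, backing off and trying elsewhere when a pin lands on the strip instead of forcing it down, and leave both upright in place and the other kitchen things where they stand.

Things in the scene. Friction and masses are not known exactly. Their poses are not given: they have to be found in the camera images.
- drift_mid (a point): Drift pin, 80 to 160 g, hanging upright by its flange in one of the stand's two holes. Point on its axis at grip height, 30 mm above the flange's underside; z up along the pin. Dark wooden round handle, diameter 24 mm from 4 to 42 mm above the flange's underside, domed to 53 mm. Steel flange diameter 26 mm, 4 mm thick. Fully home in the larger hole, this point is 30 mm above the cover.
- drift_nose (a point): Lower end of the drift pin, on its axis, 46 mm below the flange's underside (76 mm below drift_mid). Shank thickness, by distance below the flange: 18 mm down to 6 mm, narrowing to 11 mm at 10 mm, 11 mm until 21 mm, narrowing to 9.4 mm at 27 mm, then a blunt flat-ended nose 9.4 mm thick to the end.
- bolt_mid (a point): Bolt, all steel, 80 to 130 g, hanging upright by its flange in the stand's other hole (the two may be swapped). Point on its axis at grip height, 30 mm above the flange's underside; z up along the bolt. Round flat-topped head, diameter 18 mm, from 4 to 46 mm above the flange's underside. Flange diameter 26 mm, 4 mm thick. Fully home in the smaller hole, this point is 30 mm above the cover.
- bolt_end (a point): Lower end of the bolt, on its axis, 40 mm below the flange's underside (70 mm below bolt_mid). Straight shank 9 mm thick, the last 3 mm chamfered to 6 mm.
- stand: Fixed light-wood block, 130 (x) x 50 (y) x 55 mm high, that holds the two pins; origin at the centre of its underside, x along the line of its two holes (at x = -40 and +40 mm, 20 mm wide, 50 mm deep).
- press: Fixed foot of an arepa press. Origin at counter height under the centre of its hinge block, a hollow dark wood box 150 (x) x 70 (y) mm with a metal cover 6 mm thick, its top 70 mm above the counter. The two cover holes lie along x, the larger at x = -40, the smaller at +40 mm. The board below (190 mm in x, 15 mm high) runs from y = -50 to +200 mm with a low round platen at y = +115 mm.
- strip_place (a point): Point of the press, under the middle of its cover, 10 mm below the cover's top: the height of the top of a loose metal strip 10 mm thick with two 12 mm holes 80 mm apart along the press's x. This point does not follow the strip. The strip never turns but lies shifted 2.6 to 4.2 mm along the press's x, to either side, and 0 to 4 mm along its y, to either side: which is unknown.
- strip_floor (a point): Floor of the space under the cover, 55 mm below the cover's top; pins that pass the strip meet nothing above it. The strip stays where it is put and shifts when pushed sideways with about 4 N. A pin that stops with its end 10 to 16 mm below the cover's top stands on the strip, beside its hole: lift it a little and try elsewhere within the cover's hole.
- strip_sink (a joint): How far the strip is pressed down on its soft felt pad, in m: 0 when it is not pressed. It begins to sink at some 1 N, then 0.8 mm per newton (4 mm at about 5 N); at 7 mm it is solid. Pressing it down more than 5.5 mm is forcing it, and so is pressing a pin on the cover with over 25 N.
- hole_large (a point): Centre of the mouth of the larger hole (19 mm diameter) in the cover's top face, 70 mm above the counter; z up. For the drift pin.
- hole_small (a point): Centre of the mouth of the smaller hole (12 mm diameter), 80 mm from the larger, in the cover's top face; z up. For the bolt.
- clip: Red plastic clothespin-style spring clip, 72 x 16 x 11 mm, lying on the counter; origin under its centre. Leave alone.
- saucers: Two stacked white saucers, 136 mm wide, 24 mm high together; origin under the centre. Leave alone.
- griddle: Round dark nonstick griddle pan, 250 mm wide, 21 mm high, with a black handle 160 mm long along its x; origin under the pan's centre. Leave alone.
- flattener: Light wooden hand flattener for arepas, disc 96 mm wide with a turned knob, 75 mm high; origin under the centre. Leave alone.
- mug: White mug, 80 mm wide, 90 mm high; origin under the centre. Leave alone.
- jar: Glass jar with metal lid, 60 mm wide, 85 mm high; origin under the centre. Leave alone.
- spoon: Wooden spoon lying on the counter. Leave alone.

How it is judged (in metres and radians):
On the way, in this order (a step that is already met when the one before it is completed fails the run):
1. the drift pin is home in the larger hole, flange on the cover, upright (z of drift_mid in the frame of hole_large between 0.025 and 0.033 m and horizontal distance between drift_mid and hole_large below 0.005 m and angle between drift_mid's own z axis and vertical below 0.08 rad), for 0.2 s.
2. the bolt is home in the smaller hole, with the drift pin still home (all of step 1 and z of bolt_mid in the frame of hole_small between 0.025 and 0.033 m and horizontal distance between bolt_mid and hole_small below 0.005 m and angle between bolt_mid's own z axis and vertical below 0.08 rad), for 0.2 s.
At the end, for the whole second after the job is handed in: The drift pin stands in the larger hole and the bolt in the smaller one, each with its flange on the cover (within 3 mm), within 5 mm of the hole's axis, within 0.08 rad of upright, at rest (all of step 2 and linear speed of each of drift, bolt below 0.02 m/s); the robot touches nothing.
It fails at once if the loose strip is forced: pressed down more than 5.5 mm (about 9 N) (value of joint strip_sink above 0.0055 m).
It fails at once if a pin is forced: 25 N or more between drift pin or bolt and the press (contact force between any of drift, bolt and press above 25 N).
It fails at once if the gripper pushes on the press with more than 25 N (contact force between any of the fingers, the arm and press above 25 N).
It fails at once if one of the other kitchen things is moved by more than 30 mm (distance of any of clip, saucers, griddle, flattener, mug, jar, spoon from where it was at the start of the episode above 0.03 m).
It also fails if it takes over 72 s, if anything falls off the work surface, if the arm or the gripper's body presses on something with over 40 N, if the wrist force passes 120 N, or if a joint passes its speed limit or range.

ROBOT

A 6-joint arm with a two-finger parallel gripper is mounted at the origin on the work surface. World frame = base frame: x ahead of the robot, y to its left, z up, the work surface at z = 0. Lengths are in m, angles in degrees, forces in N, time in s.
With the tool pointing down it reaches from about 0.325 to 0.775 m from the base axis. Payload 5.5 kg.
Tool frame: the origin (TCP) lies at the centre of the arm's flange, where the gripper is bolted on; the fingertips stand 182 mm ahead of it and the grasp point (between the pads) lies arm.grasp_offset ahead of it (arm.grasp_offset is the distance from the TCP to the grasp point, in m); z points along the fingers, y is the line along which they close (so a half turn about z gives the same grasp; the last joint's range is limited). The gripper opens to 88 mm and grips with 3 to 60 N. Pads are 20 mm wide; open, the fingers measure 115 mm over their backs; the gripper's body (75 mm by 178 mm) begins 61 mm behind the grasp point.
Start: joints at [-78.478, 5.22, 70.514, -0, 104.267, -3.249], TCP at [0.153, -0.58, 0.405] pointing down, gripper open.
Joint ranges: [-164.24, 164.24], [-49.07, 125.15], [9.68, 141.18], [-86.29, 266.29], [3.28, 154.24], [-151.56, 151.56]. Speed limits (degrees/s): [147.25, 147.25, 172.46, 180, 180, 180].

INTERFACE

Orientations are given as [roll, pitch, yaw] about the fixed x, y, z axes, in that order (R = Rz(yaw) Ry(pitch) Rx(roll)).
In Python, from workcell import arm gives the robot as it stands.
- The arm moves only by the tool servo_tool, never from a script. Its arguments are lists of equal length, an entry for each row: "xyz": the shift along the tool's x, y, z scaled (see below), a list of three; "dr": the turn, a rotation vector about the tool's x, y, z scaled (see below), a list of three; "grip": the closure, from 0 (fully open) to 1 (shut). In form: {"xyz": [[x, y, z], ...], "dr": [[ax, ay, az], ...], "grip": [grip, ...]}. A call has 1 to 10 rows; each row is the pose to reach, as a shift and turn from the pose commanded when the call began, along the tool's axes at that moment, turning the shorter way round; what a row does not reach only later rows make up. The controller multiplies each number of a shift by 0.2 m and each number of a turn by 180 degrees. A row lasts 1/10 s, in which the tool goes at most 50 mm and 8.59 degrees, less where a joint would pass 70% of its speed; a pose out of reach is approached as far as the arm can. A call with a number of a shift or a turn outside -1 to 1 is refused whole. A call with a gripper value outside its range is refused whole. The fingers move at their own pace and stop on an object; "grip_force" is the grip in N (left out, the last holds). Time passes only in rows, so rows that repeat a pose let the fingers close. It gives the time, the measured TCP pose, the force, the opening and the grip force at its end, in the units of the state.
- arm.get_obs(): the state, without advancing time (a new reading comes with each control period).
- arm.camera(name): name is "scene" or "top" or "wrist"; returns a dict with "pixels" (400x640x3 uint8, red, green, blue), "fx", "fy", "cx", "cy" (pixels), "R" (3x3) and "t" (3): a world point X has camera coordinates R X + t; the wrist camera has in their place "hand_eye" (4x4, takes a point from camera to tool coordinates, whose origin is the TCP and whose axes are the flange's). Camera axes: x right, y down, z forward; pixel columns grow to the right and rows downward; lengths in m; the calibration is good to about 2 mm. A picture is of the moment at which its call begins: read the wrist's pose just before it. There is no depth.
- arm.close_job(): hands the job in; it is judged then, once.
The state is a dict: "time": time; "joints": joint angles; "qvel": joint speeds; "tau": joint torques, N m; "eef_pos": TCP position; "eef_rot": TCP orientation; "ft_force": force on the tool from outside, world axes, zero at the start; "wrist_torque": the same for the moment, N m; "grip_width": finger opening in m; "grip_force": force on a finger pad.
Only numpy, scipy, OpenCV 4.12 (cv2) and the standard library are available. Lean on these libraries where they do the work, as an engineer would, in place of code of your own. Each camera call takes 0.05 s, during which the arm holds its last target. There are 200 camera calls.

## Working session

There is one attempt and no reset: what is moved stays moved. The work goes in short steps, Python scripts to look and compute and a tool call to move; the robot and the scene stay as the last step left them, time stands still between calls to the robot, and variables do not carry over. Pictures are saved under pics/ and viewed, at most 10 in all, crops included, and the job is handed in when it is done.

Besides the shell and the picture viewer there is one more tool, called after "Call:" as name(argument=value, ...), one argument or row to a line, values as JSON. servo_tool: Moves the arm, as the interface text tells. Shifts and turns lie within -1 to 1; 1 stands for 0.2 m of shift or 180 degrees of turn. Its arguments: {"type":"object","properties":{"xyz":{"type":"array"},"dr":{"type":"array"},"grip":{"type":"array"},"grip_force":{"type":"number"}},"required":["xyz","dr","grip"]}

```bash
mkdir -p pics
cat > h.py <<'E'
import numpy as np, cv2
from workcell import arm
E
python3 - <<'E'
from h import *
o=arm.get_obs();print(o['time'],o['eef_pos'],o['eef_rot'],arm.grasp_offset,o['grip_width'])
for n in ['top','scene']:
    c=arm.camera(n);cv2.imwrite(f'pics/{n}0.png',c['pixels'][:,:,::-1]);print(n,c['fx'],c['fy'],c['cx'],c['cy'],np.round(c['R'],4).tolist(),c['t'])
    np.savez(f'{n}.npz',**{k:c[k] for k in c})
E
```

```text
0.0 [ 0.15298645 -0.5802346   0.40353943] [-1.79893139e+02 -6.73050398e-03  1.47710194e+01] 0.1633 0.08756296064581359
top 395.1465993101353 395.1465993101353 326.37812442069423 197.43978082547193 [[0.0237, -0.9997, -0.0054], [-0.9932, -0.0229, -0.1138], [0.1136, 0.008, -0.9935]] [-0.06259317  0.57068191  1.34313857]
scene 410.0082055217147 410.0082055217147 321.70023522843263 201.16588117231777 [[0.8206, 0.5713, -0.0136], [0.4199, -0.6189, -0.6638], [-0.3877, 0.539, -0.7478]] [-0.45273268 -0.22462205  1.7156991 ]
```

View pics/top0.png

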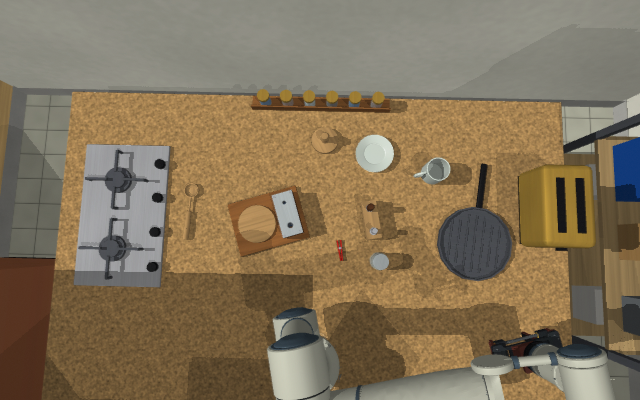

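View pics/scene0.png

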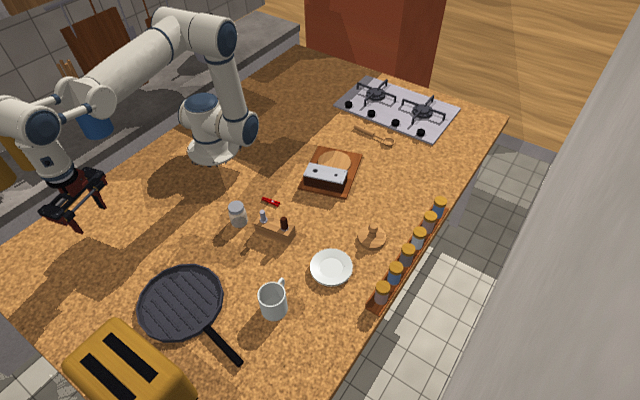

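Top view: the stand is at about (372,221), with the dark drift handle at (370,208) and the bolt at (374,231). The press cover is at about (287,213). The scene view agrees. I'll zoom in on both for accurate pixels.

Run:
```python
import cv2,numpy as np
a=cv2.imread('pics/top0.png');b=cv2.imread('pics/scene0.png')
f=lambda im,x,y,w,h:cv2.resize(im[y:y+h,x:x+w],(400,300),interpolation=cv2.INTER_CUBIC)
m=np.vstack([np.hstack([f(a,260,183,60,45),f(a,350,195,60,45)]),np.hstack([f(b,295,155,60,45),f(b,245,200,60,45)])])
cv2.imwrite('pics/crop.png',m)
```

```text
(no output)
```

View pics/crop.png

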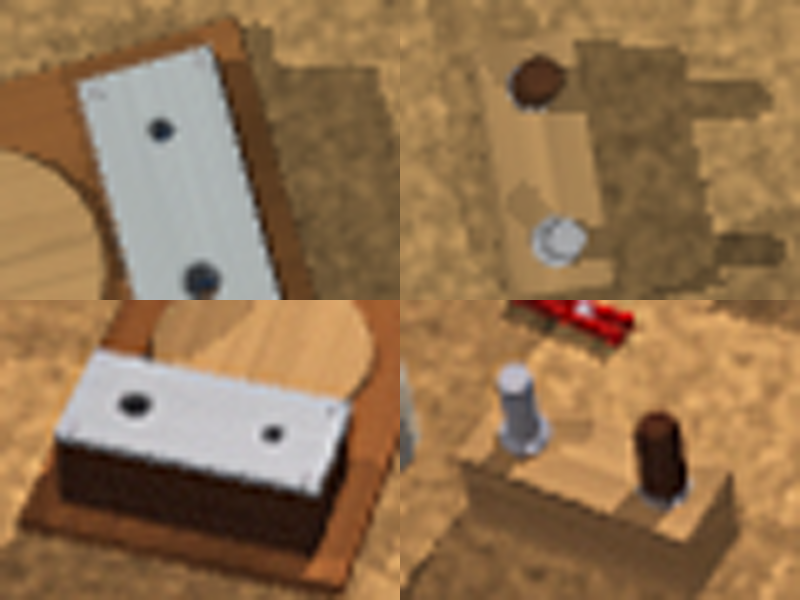

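```bash
cat >> h.py <<'E'
def ray(c,uv,z):
    d=c['R'].T@np.array([(uv[0]-c['cx'])/c['fx'],(uv[1]-c['cy'])/c['fy'],1]); o=-c['R'].T@c['t']
    return o+d*(z-o[2])/d[2]
E
python3 - <<'E'
from h import *
T=np.load('top.npz');S=np.load('scene.npz')
def p(n,u,v,x0,y0): return ((u+.5)/6.6667-.5+x0,(v+.5)/6.6667-.5+y0)
P={}
for n,z,t,s in [('large',.07,(201,281),(135,105)),('small',.07,(161,130),(273,133)),('drift',.104,(137,80),(260,122)),('bolt',.101,(165,238),(116,75))]:
    st=n in('large','small')
    a=ray(T,p(n,*t,*((260,183) if st else (350,195))),z);b=ray(S,p(n,*s,*((295,155) if st else (245,200))),z)
    P[n]=(a+b)/2;print(n,a.round(4),b.round(4))
for a,b in(('large','small'),('drift','bolt')):
    d=(P[b]-P[a])[:2];print(np.linalg.norm(d),np.degrees(np.arctan2(d[1],d[0])))
E
```

```text
large [0.4726 0.0714 0.07  ] [0.4745 0.0681 0.07  ]
small [0.5486 0.0943 0.07  ] [0.55   0.0926 0.07  ]
drift [ 0.5369 -0.1943  0.104 ] [ 0.5396 -0.1955  0.104 ]
bolt [ 0.4596 -0.2093  0.101 ] [ 0.4604 -0.2102  0.101 ]
0.07940467515089085 17.36648411337989
0.07963082708445259 -169.283990687735
```

Call:
servo_tool(
  xyz=[
    [0.26,-0.15,0.02],
    [0.52,-0.3,0.05],
    [0.784,-0.457,0.067],
    [0.784,-0.457,0.067],
  ],
  dr=[
    [0,0,0],
    [0,0,0],
    [0,0,0],
    [0,0,0],
  ],
  grip=[0,0,0,0],
)

```text
time: 0.5
eef_pos: [0.2829, -0.4497, 0.3906]
eef_rot: [-179.9, -0.0, 14.9]
ft_force: [0.5, 0.4, -0.2]
grip_width: 0.0878
grip_force: 0.0
```

Call:
servo_tool(
  xyz=[
    [0.26,-0.15,0.02],
    [0.52,-0.3,0.05],
    [0.784,-0.457,0.067],
    [0.784,-0.457,0.067],
  ],
  dr=[
    [0,0,0],
    [0,0,0],
    [0,0,0],
    [0,0,0],
  ],
  grip=[0,0,0,0],
)

```text
time: 0.9
eef_pos: [0.4112, -0.321, 0.3771]
eef_rot: [-179.9, -0.0, 14.9]
ft_force: [-0.7, -1.6, -0.1]
grip_width: 0.0879
grip_force: 0.0
```

Call:
servo_tool(
  xyz=[
    [0.26,-0.15,0.02],
    [0.52,-0.3,0.05],
    [0.784,-0.457,0.067],
    [0.784,-0.457,0.067],
    [0.784,-0.457,0.067],
    [0.784,-0.457,0.067],
  ],
  dr=[
    [0,0,-0.014],
    [0,0,-0.014],
    [0,0,-0.014],
    [0,0,-0.014],
    [0,0,-0.014],
    [0,0,-0.014],
  ],
  grip=[0,0,0,0,0.3,0.3],
)

```text
time: 1.5
eef_pos: [0.5381, -0.1947, 0.3637]
eef_rot: [-180.0, 0.1, 17.4]
ft_force: [0.7, 0.8, -0.2]
grip_width: 0.0752
grip_force: 0.0
```

```bash
cat >> h.py <<'E'
from scipy.spatial.transform import Rotation as Ro
def wrist():
    o=arm.get_obs();c=arm.camera('wrist');h=np.array(c['hand_eye'])
    M=np.eye(4);M[:3,:3]=Ro.from_euler('xyz',o['eef_rot'],degrees=True).as_matrix();M[:3,3]=o['eef_pos']
    W=np.linalg.inv(M@h);d=dict(fx=c['fx'],fy=c['fy'],cx=c['cx'],cy=c['cy'],R=W[:3,:3],t=W[:3,3])
    return o,c['pixels'][:,:,::-1].copy(),d
def proj(c,X):
    q=c['R']@np.array(X)+c['t'];return np.array([c['fx']*q[0]/q[2]+c['cx'],c['fy']*q[1]/q[2]+c['cy']])
E
python3 - <<'E'
from h import *
o,im,c=wrist();print(o['time'],o['eef_pos'],o['eef_rot'],o['ft_force'],o['grip_width'])
cv2.imwrite('pics/w1.png',im);np.savez('w1.npz',**c)
print(proj(c,[.538,-.195,.108]),proj(c,[.46,-.21,.101]))
E
```

```text
1.5 [ 0.53811833 -0.19471049  0.36369477] [-1.79964659e+02  8.48522982e-02  1.73803933e+01] [ 0.69820068  0.78255643 -0.23853174] 0.07523062791820544
[322.65634407 214.93114586] [311.17249056 304.2633107 ]
```

View pics/w1.png

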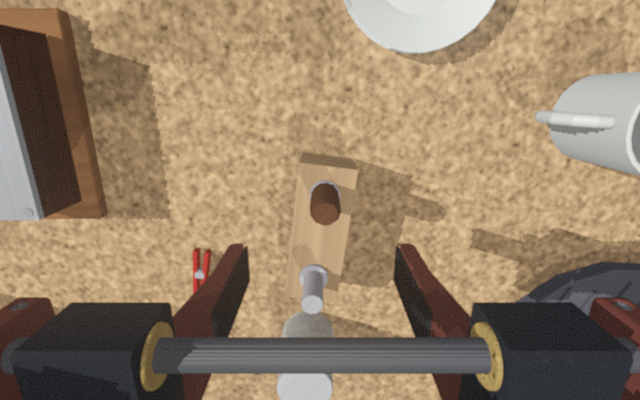

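The wrist image has the drift handle top at (325,213) and the bolt top at (312,304). Both are within 3 px of where my estimates project. Descending to grasp the drift.

Call:
servo_tool(
  xyz=[
    [0,0,0.2],
    [0,0,0.4],
    [0,0,0.55],
    [0,0,0.577],
    [0,0,0.577],
    [0,0,0.577],
    [0,0,0.577],
    [0,0,0.577],
    [0,0,0.577],
    [0,0,0.577],
  ],
  dr=[
    [0,0,0],
    [0,0,0],
    [0,0,0],
    [0,0,0],
    [0,0,0],
    [0,0,0],
    [0,0,0],
    [0,0,0],
    [0,0,0],
    [0,0,0],
  ],
  grip=[0.3,0.3,0.3,0.3,0.6,1,1,1,1,1],
  grip_force=30,
)

```text
time: 2.55
eef_pos: [0.5382, -0.1955, 0.2502]
eef_rot: [179.9, -0.1, 17.3]
ft_force: [0.3, -1.9, 2.8]
grip_width: 0.0235
grip_force: 30.0
```

Call:
servo_tool(
  xyz=[
    [0,0,0],
    [0,0,-0.05],
    [0,0,-0.2],
    [0,0,-0.4],
    [0,0,-0.6],
    [0,0,-0.6],
    [0,0,-0.6],
  ],
  dr=[
    [0,0,0],
    [0,0,0],
    [0,0,0],
    [0,0,0],
    [0,0,0],
    [0,0,0],
    [0,0,0],
  ],
  grip=[1,1,1,1,1,1,1],
)

```text
time: 3.25
eef_pos: [0.538, -0.1949, 0.3696]
eef_rot: [180.0, -0.1, 17.3]
ft_force: [-0.4, -0.1, -0.6]
grip_width: 0.0234
grip_force: 30.0
```

Call:
servo_tool(
  xyz=[
    [0.01,-0.2,0],
    [0.02,-0.4,0],
    [0.044,-0.6,0.05],
    [0.044,-0.68,0.1],
    [0.044,-0.68,0.1],
  ],
  dr=[
    [0,0,0],
    [0,0,0],
    [0,0,0],
    [0,0,0],
    [0,0,0],
  ],
  grip=[1,1,1,1,1],
)

```text
time: 3.75
eef_pos: [0.505, -0.0606, 0.345]
eef_rot: [-179.8, 0.3, 17.5]
ft_force: [0.6, 0.3, -0.4]
grip_width: 0.0233
grip_force: 30.0
```

Call:
servo_tool(
  xyz=[
    [0.01,-0.2,0],
    [0.02,-0.4,0],
    [0.044,-0.6,0.05],
    [0.044,-0.68,0.1],
    [0.044,-0.68,0.1],
    [0.044,-0.68,0.1],
    [0.044,-0.68,0.1],
  ],
  dr=[
    [0,0,0],
    [0,0,0],
    [0,0,0],
    [0,0,0],
    [0,0,0],
    [0,0,0],
    [0,0,0],
  ],
  grip=[1,1,1,1,1,1,1],
)

```text
time: 4.45
eef_pos: [0.4744, 0.0686, 0.3291]
eef_rot: [180.0, 0.0, 17.2]
ft_force: [0.1, 0.9, -1.8]
grip_width: 0.0236
grip_force: 30.0
```

Run:
```python
from h import *
o,im,c=wrist();print(o['time'],o['eef_pos'],o['eef_rot'],o['ft_force'])
np.savez('w2.npz',**c)
e=o['eef_pos']
for n,X in [('large',[.4735,.07,.07]),('small',[.5493,.0935,.07]),('nose',[e[0],e[1],e[2]-.241])]: print(n,proj(c,X))
S=arm.camera('scene');T=arm.camera('top')
for k,C in(('s',S),('t',T)): print(k,proj(C,[.4735,.07,.07]),proj(C,[e[0],e[1],e[2]-.241]))
f=lambda a,x,y,w,h:cv2.resize(a[y:y+h,x:x+w],(400,300),interpolation=cv2.INTER_CUBIC)
m=np.vstack([np.hstack([f(im,160,100,320,240),f(im,260,180,120,90)]),np.hstack([f(S['pixels'][:,:,::-1],285,140,80,60),f(T['pixels'][:,:,::-1],250,175,80,60)])])
cv2.imwrite('pics/c2.png',m)
```

```text
4.45 [0.47435279 0.06861555 0.32909887] [1.79975337e+02 1.90424074e-02 1.72021591e+01] [ 0.09057915  0.91718918 -1.77104897]
large [319.76944943 214.01057557]
small [319.79999288 100.31914454]
nose [322.01303733 222.28868591]
s [314.90912606 169.93110228] [314.75084678 166.6813345 ]
t [290.15201759 224.46222177] [290.05139817 223.964193  ]
```

View pics/c2.png

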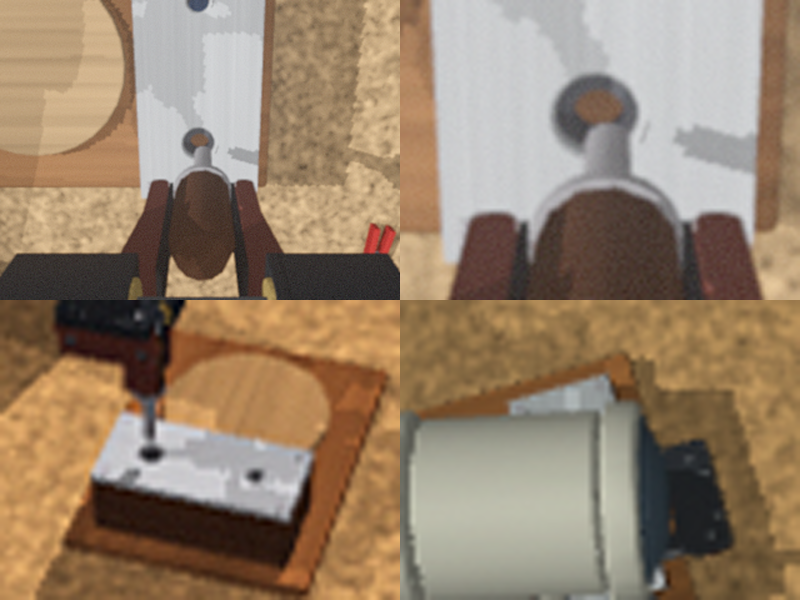

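The crop shows the nose about 2.5 mm to the right (+tool y) of the large hole. A brown patch, the floor seen through the strip's hole, is visible inside it. I'll work out a pose where the camera looks straight through the hole.

Run:
```python
from h import *
c=np.load('w2.npz');R=c['R'];o=-R.T@c['t'];print(o,R[2],c['fx'],c['cx'],c['cy'])
e=np.array([0.47435,0.06862,0.3291])
x=np.array([.9545,.2982,0]);y=np.array([.2982,-.9545,0])
print('cam rel tool',(o-e)@x,(o-e)@y,o[2]-e[2]);print('axis in tool',R[2]@x,R[2]@y)
for dx,dz in [(-.04,-.0),(-.06,-.0),(-.06,-.05),(-.07,-.05)]:
    cc=dict(c);cc['t']=c['t']-R@(dx*x+np.array([0,0,dz]))
    print(dx,dz,proj(cc,[.4735,.07,.07]),proj(cc,[.4735,.07,.015]),proj(cc,[.5493,.0935,.07]))
```

```text
[0.55380858 0.09418059 0.30905422] [-0.28900923 -0.09120981 -0.95297137] 347.79017316940696 321.2565666226669 203.74436710449692
cam rel tool 0.08346538446892647 -0.0007030303370350639 -0.020045782285420366
axis in tool -0.30305807872531343 0.0008772089405746301
-0.04 -0.0 [319.65843793 159.54104504] [319.87080865 147.68423901] [319.67838679  33.46464513]
-0.06 -0.0 [319.59863813 130.19934054] [319.82639037 123.44253983] [319.61234372  -2.84337607]
-0.06 -0.05 [319.28103507 139.62177538] [319.6234568  129.46303714] [319.25197588 -30.84288358]
-0.07 -0.05 [319.23671239 120.59068706] [319.59332817 114.51466539] [319.20045458 -55.95147681]
```

Call:
servo_tool(
  xyz=[
    [-0.2,-0.012,0],
    [-0.35,-0.012,0],
    [-0.35,-0.012,0.1],
    [-0.35,-0.012,0.3],
    [-0.35,-0.012,0.3],
    [-0.35,-0.012,0.3],
  ],
  dr=[
    [0,0,0],
    [0,0,0],
    [0,0,0],
    [0,0,0],
    [0,0,0],
    [0,0,0],
  ],
  grip=[1,1,1,1,1,1],
)

```text
time: 5.2
eef_pos: [0.4063, 0.051, 0.2694]
eef_rot: [-180.0, 0.1, 17.3]
ft_force: [-0.2, -0.7, -1.4]
grip_width: 0.0236
grip_force: 30.0
```

Run:
```python
from h import *
ims=[]
for i in range(6): o,im,c=wrist();ims.append(im)
im=np.mean(ims,0)
print(o['time'],o['eef_pos'],o['eef_rot'],o['ft_force'])
np.savez('w3.npz',im=im,e=o['eef_pos'],**c)
p=proj(c,[.4735,.07,.07]);print(p,-c['R'].T@c['t'])
x0,y0=int(p[0])-30,int(p[1])-24;print(x0,y0)
cr=np.clip(im[y0:y0+48,x0:x0+60],0,255).astype(np.uint8)
a=cv2.resize(cr,(600,480),interpolation=cv2.INTER_CUBIC)
cv2.imwrite('pics/c3.png',np.clip(a.astype(float)*1.5,0,255).astype(np.uint8))
```

```text
5.45 [0.40687694 0.05130627 0.2709303 ] [ 1.79960506e+02 -1.57585716e-01  1.72898339e+01] [-0.11322823 -0.29334097 -0.88177165]
[326.3466688  123.88700187] [0.48635467 0.07700718 0.2511443 ]
296 99
```

View pics/c3.png

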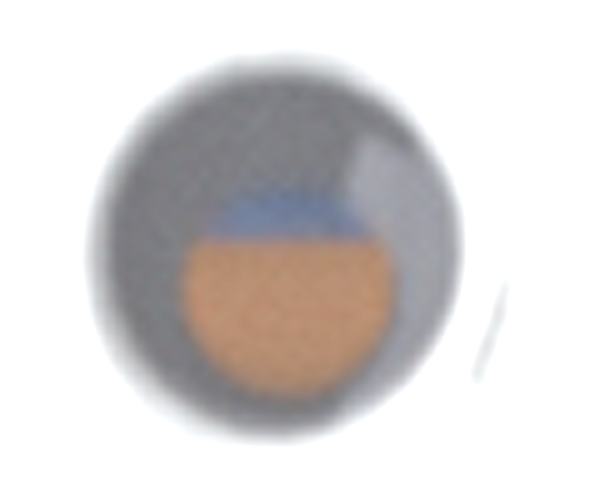

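The camera now looks straight through the larger hole. In the crop the cover hole's centre is (278,248) and the strip's hole centre is (290,293).

Run:
```python
from h import *
c=np.load('w3.npz');e=c['e']
g=lambda u,v:((u+.5)/10-.5+296,(v+.5)/10-.5+99)
H=ray(c,g(278,248),.07);S=ray(c,g(290,293),.06)
x=np.array([.9547,.2975,0]);y=np.array([.2975,-.9547,0])
print(H,S,'strip off tool x,y',(S-H)@x,(S-H)@y);print('rel e: H',(H-e)@x,(H-e)@y)
print('diam',[np.linalg.norm(ray(c,g(a,v),z)-ray(c,g(b,v),z)) for a,b,v,z in((95,460,248,.07),(182,398,293,.06))])
```

```text
[0.47329865 0.07153662 0.07      ] [0.47051013 0.06990407 0.06      ] strip off tool x,y -0.003147884438144945 0.0007290069732925525
rel e: H 0.06943133675911188 0.00044653964682697867
diam [np.float64(0.018578684148555232), np.float64(0.011645764411742508)]
```

Run:
```python
from h import *
c=np.load('w3.npz');e=c['e']
cr=np.clip(c['im'][190:250,282:362],0,255).astype(np.uint8)
cv2.imwrite('pics/c4.png',cv2.resize(cr,(800,600),interpolation=cv2.INTER_CUBIC))
R=Ro.from_euler('xyz',[180,0,17.3],degrees=True).as_matrix()
for h in(.195,.199-.004,.241):
  p=proj(c,e+R@[0,0,h]); px=proj(c,e+R@[.0047 if h>.2 else .013,0,h])
  print(h,(p-[282,190]+.5)*10-.5,(px-[282,190]+.5)*10-.5)
```

```text
0.195 [406.36981124 632.13764822] [406.98639937 413.25807559]
0.195 [406.36981124 632.13764822] [406.98639937 413.25807559]
0.241 [403.70489858 337.65204308] [403.86775317 272.38492062]
```

View pics/c4.png

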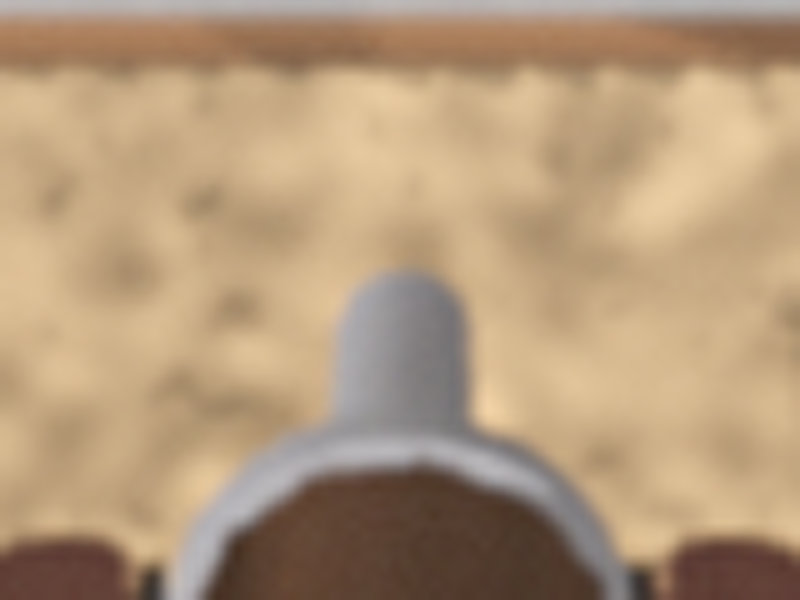

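Nose sits on the tool axis to within about 0.2 mm. Moving over the strip's hole and probing gently.

Call:
servo_tool(
  xyz=[
    [0,0,-0.2],
    [0,0,-0.275],
    [0,0,-0.275],
    [0.15,0.005,-0.275],
    [0.333,0.005,-0.275],
    [0.333,0.005,-0.275],
    [0.333,0.005,-0.275],
    [0.333,0.005,-0.275],
  ],
  dr=[
    [0,0,0],
    [0,0,0],
    [0,0,0],
    [0,0,0],
    [0,0,0],
    [0,0,0],
    [0,0,0],
    [0,0,0],
  ],
  grip=[1,1,1,1,1,1,1,1],
)

```text
time: 6.3
eef_pos: [0.4697, 0.07, 0.3234]
eef_rot: [-180.0, 0.1, 17.3]
ft_force: [-1.0, 0.1, -0.1]
grip_width: 0.0234
grip_force: 30.0
```

Call:
servo_tool(
  xyz=[
    [0,0,0.02],
    [0,0,0.04],
    [0,0,0.06],
    [0,0,0.08],
    [0,0,0.1],
    [0,0,0.115],
    [0,0,0.125],
    [0,0,0.135],
    [0,0,0.135],
  ],
  dr=[
    [0,0,0],
    [0,0,0],
    [0,0,0],
    [0,0,0],
    [0,0,0],
    [0,0,0],
    [0,0,0],
    [0,0,0],
    [0,0,0],
  ],
  grip=[1,1,1,1,1,1,1,1,1],
)

```text
time: 7.2
eef_pos: [0.4702, 0.0701, 0.2967]
eef_rot: [-180.0, 0.0, 17.3]
ft_force: [0.1, -0.2, -0.7]
grip_width: 0.0231
grip_force: 30.0
```

Call:
servo_tool(
  xyz=[
    [0,0,0.01],
    [0,0,0.02],
    [0,0,0.03],
    [0,0,0.03],
  ],
  dr=[
    [0,0,0],
    [0,0,0],
    [0,0,0],
    [0,0,0],
  ],
  grip=[1,1,1,1],
)

```text
time: 7.6
eef_pos: [0.4701, 0.0701, 0.2906]
eef_rot: [-180.0, 0.0, 17.3]
ft_force: [-0.2, -0.3, -1.7]
grip_width: 0.0233
grip_force: 30.0
```

Call:
servo_tool(
  xyz=[
    [0,0,0.02],
    [0,0,0.04],
    [0,0,0.04],
    [0.004,-0.001,0.04],
    [0.008,-0.002,0.04],
    [0.012,-0.002,0.04],
    [0.0165,-0.003,0.04],
    [0.0165,-0.003,0.04],
    [0.0165,-0.003,0.04],
  ],
  dr=[
    [0,0,0],
    [0,0,0],
    [0,0,0],
    [0,0,0],
    [0,0,0],
    [0,0,0],
    [0,0,0],
    [0,0,0],
    [0,0,0],
  ],
  grip=[1,1,1,1,1,1,1,1,1],
)

```text
time: 8.5
eef_pos: [0.4732, 0.0715, 0.2829]
eef_rot: [180.0, 0.0, 17.3]
ft_force: [-2.1, -3.9, -0.7]
grip_width: 0.0232
grip_force: 30.0
```

Call:
servo_tool(
  xyz=[
    [0,0,0.01],
    [0,0,0.02],
    [0,0,0.03],
    [0,0,0.04],
    [0,0,0.045],
    [0,0,0.045],
  ],
  dr=[
    [0,0,0],
    [0,0,0],
    [0,0,0],
    [0,0,0],
    [0,0,0],
    [0,0,0],
  ],
  grip=[1,1,1,1,1,1],
)

```text
time: 9.1
eef_pos: [0.4732, 0.0717, 0.2739]
eef_rot: [-180.0, -0.0, 17.3]
ft_force: [-2.5, -4.0, 1.0]
grip_width: 0.0236
grip_force: 30.0
```

Call:
servo_tool(
  xyz=[
    [0,0,0.005],
    [0,0,0.01],
    [0,0,0.015],
    [0,0,0.02],
    [0,0,0.02],
  ],
  dr=[
    [0,0,0],
    [0,0,0],
    [0,0,0],
    [0,0,0],
    [0,0,0],
  ],
  grip=[1,1,1,1,1],
)

```text
time: 9.6
eef_pos: [0.4733, 0.0715, 0.27]
eef_rot: [180.0, -0.0, 17.3]
ft_force: [-1.6, -5.4, 1.3]
grip_width: 0.0235
grip_force: 30.0
```

Call:
servo_tool(
  xyz=[
    [0,0,0.005],
    [0,0,0.01],
    [0,0,0.015],
    [0,0,0.02],
    [0,0,0.02],
  ],
  dr=[
    [0,0,0],
    [0,0,0],
    [0,0,0],
    [0,0,0],
    [0,0,0],
  ],
  grip=[1,1,1,1,1],
)

```text
time: 10.1
eef_pos: [0.4733, 0.0714, 0.2661]
eef_rot: [179.9, -0.0, 17.3]
ft_force: [-0.5, -6.6, 1.7]
grip_width: 0.0231
grip_force: 30.0
```

Call:
servo_tool(
  xyz=[
    [0,0,0.003],
    [0,0,0.006],
    [0,0,0.008],
    [0,0,0.008],
  ],
  dr=[
    [0,0,0],
    [0,0,0],
    [0,0,0],
    [0,0,0],
  ],
  grip=[1,1,1,1],
)

```text
time: 10.5
eef_pos: [0.4733, 0.0714, 0.2652]
eef_rot: [179.9, -0.0, 17.3]
ft_force: [-3.5, -5.6, 5.1]
grip_width: 0.0232
grip_force: 30.0
```

Call:
servo_tool(
  xyz=[
    [0,0,0],
    [0,0,0],
    [0,0,0],
    [0,0,-0.1],
    [0,0,-0.25],
    [0,0,-0.35],
    [0,0,-0.35],
    [0,0,-0.35],
  ],
  dr=[
    [0,0,0],
    [0,0,0],
    [0,0,0],
    [0,0,0],
    [0,0,0],
    [0,0,0],
    [0,0,0],
    [0,0,0],
  ],
  grip=[0.3,0.3,0.3,0.3,0.3,0.3,0.3,0.3],
)

```text
time: 11.3
eef_pos: [0.4732, 0.0719, 0.3339]
eef_rot: [-180.0, -0.0, 17.3]
ft_force: [-0.3, -0.2, 0.2]
grip_width: 0.0616
grip_force: 0.0
```

Run:
```python
from h import *
ims=[]
es=[]
for i in range(6): o,im,c=wrist();ims.append(im);es.append(o['eef_pos'])
im=np.mean(ims,0);e=np.mean(es,0)
print(o['time'],e,o['eef_rot'],o['ft_force'])
np.savez('w5.npz',im=im,e=e,**c)
p=proj(c,[.5493,.095,.07]);q=proj(c,[.4733,.0715,.123]);print(p,q)
x0,y0=int(p[0])-20,int(p[1])-20;print(x0,y0)
f=lambda a,s:cv2.resize(np.clip(a*1.4,0,255).astype(np.uint8),s,interpolation=cv2.INTER_CUBIC)
a=f(im[y0:y0+40,x0:x0+40],(400,400));b=f(im[:,160:480],(320,400))
cv2.imwrite('pics/c5.png',np.hstack([a,b]))
```

```text
11.55 [0.4730588  0.07180034 0.3329214 ] [-1.79965147e+02  1.27160115e-01  1.72906467e+01] [ 0.54318754 -0.42444942 -0.85117427]
[323.28077685  98.21614536] [323.03060694 239.89940269]
303 78
```

View pics/c5.png

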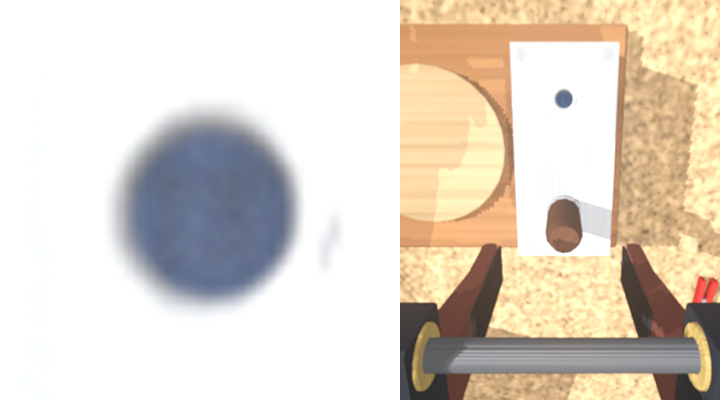

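The drift stands seated. The strip's hole (crop centre ≈(212,212)) lines up under the small cover hole (≈(207,205)).

Run:
```python
from h import *
c=np.load('w5.npz');e=c['e'];w=np.load('w1.npz')
H=ray(c,((207.5)/10-.5+303,(205.5)/10-.5+78),.07);S=ray(c,((212.5)/10-.5+303,(212.5)/10-.5+78),.06)
B=ray(w,(312,303.5),.101);print(H,S,B,np.hypot(*(H-[.4733,.0715,.07])[:2]))
x=np.array([.9547,.2975,0]);y=np.array([.2975,-.9547,0])
B=(B+np.array([.460,-.2097,.101]))/2
print('to bolt',(B-e)@x/.2,(B-e)@y/.2,'bolt to hole',(H-B)@x/.2,(H-B)@y/.2, 'S-H',(S-H)@x,(S-H)@y)
```

```text
[0.54939514 0.09505156 0.07      ] [0.54893052 0.09448212 0.06      ] [ 0.4608808  -0.21042822  0.101     ] 0.07965642491009273
to bolt -0.47950733950485186 1.3267101020394672 bolt to hole 0.8784850088796693 -1.3241494732731498 S-H -0.0006129823924754586 0.0004054141063076587
```

Call:
servo_tool(
  xyz=[
    [-0.08,0.2,0],
    [-0.16,0.4,0],
    [-0.24,0.6,0],
    [-0.24,0.663,0],
    [-0.24,0.663,0],
  ],
  dr=[
    [0,0,0],
    [0,0,0],
    [0,0,0],
    [0,0,0],
    [0,0,0],
  ],
  grip=[0.3,0.3,0.3,0.3,0.3],
)

```text
time: 12.1
eef_pos: [0.4669, -0.0705, 0.334]
eef_rot: [-180.0, 0.0, 17.1]
ft_force: [-0.1, -0.2, -0.6]
grip_width: 0.0613
grip_force: 0.0
```

Call:
servo_tool(
  xyz=[
    [-0.08,0.2,0],
    [-0.16,0.4,0],
    [-0.24,0.6,0],
    [-0.24,0.663,0],
    [-0.24,0.663,0],
    [-0.24,0.663,0],
  ],
  dr=[
    [0,0,0],
    [0,0,0],
    [0,0,0],
    [0,0,0],
    [0,0,0],
    [0,0,0],
  ],
  grip=[0.3,0.3,0.3,0.3,0.3,0.3],
)

```text
time: 12.7
eef_pos: [0.4609, -0.2086, 0.3342]
eef_rot: [-179.9, -0.0, 17.4]
ft_force: [-0.0, -0.0, -0.6]
grip_width: 0.0613
grip_force: 0.0
```

Call:
servo_tool(
  xyz=[
    [0,0,0.15],
    [0,0,0.3],
    [0,0,0.4],
    [0,0,0.42],
    [0,0,0.42],
    [0,0,0.42],
    [0,0,0.42],
    [0,0,0.42],
    [0,0,0.42],
    [0,0,0.42],
  ],
  dr=[
    [0,0,0],
    [0,0,0],
    [0,0,0],
    [0,0,0],
    [0,0,0],
    [0,0,0],
    [0,0,0],
    [0,0,0],
    [0,0,0],
    [0,0,0],
  ],
  grip=[0.3,0.3,0.3,0.3,0.6,1,1,1,1,1],
)

```text
time: 13.7
eef_pos: [0.4604, -0.2102, 0.2508]
eef_rot: [180.0, -0.0, 17.3]
ft_force: [-0.3, 0.1, 2.3]
grip_width: 0.0178
grip_force: 30.1
```

Call:
servo_tool(
  xyz=[
    [0,0,0],
    [0,0,-0.05],
    [0,0,-0.2],
    [0,0,-0.4],
    [0,0,-0.6],
    [0,0,-0.6],
    [0,0,-0.6],
  ],
  dr=[
    [0,0,0],
    [0,0,0],
    [0,0,0],
    [0,0,0],
    [0,0,0],
    [0,0,0],
    [0,0,0],
  ],
  grip=[1,1,1,1,1,1,1],
)

```text
time: 14.4
eef_pos: [0.4604, -0.2101, 0.3718]
eef_rot: [179.9, -0.1, 17.3]
ft_force: [-0.2, -0.7, -1.8]
grip_width: 0.0175
grip_force: 30.0
```

Call:
servo_tool(
  xyz=[
    [0.14,-0.2,0],
    [0.28,-0.4,0],
    [0.42,-0.6,0],
    [0.44,-0.662,0],
    [0.44,-0.662,0],
  ],
  dr=[
    [0,0,0],
    [0,0,0],
    [0,0,0],
    [0,0,0],
    [0,0,0],
  ],
  grip=[1,1,1,1,1],
)

```text
time: 14.9
eef_pos: [0.505, -0.0558, 0.3686]
eef_rot: [-179.9, 0.2, 17.5]
ft_force: [-0.0, 0.3, -1.2]
grip_width: 0.0174
grip_force: 30.0
```

Call:
servo_tool(
  xyz=[
    [0.14,-0.2,0],
    [0.28,-0.4,0],
    [0.42,-0.6,0],
    [0.438,-0.662,0],
    [0.438,-0.662,0.1],
    [0.438,-0.662,0.2],
    [0.438,-0.662,0.25],
    [0.438,-0.662,0.25],
    [0.438,-0.662,0.25],
  ],
  dr=[
    [0,0,0],
    [0,0,0],
    [0,0,0],
    [0,0,0],
    [0,0,0],
    [0,0,0],
    [0,0,0],
    [0,0,0],
    [0,0,0],
  ],
  grip=[1,1,1,1,1,1,1,1,1],
)

```text
time: 15.8
eef_pos: [0.5494, 0.0939, 0.3208]
eef_rot: [180.0, 0.0, 17.2]
ft_force: [0.2, 0.6, -0.8]
grip_width: 0.0178
grip_force: 30.0
```

Run:
```python
from h import *
ims=[];es=[]
for i in range(6): o,im,c=wrist();ims.append(im);es.append(o['eef_pos'])
im=np.mean(ims,0);e=np.mean(es,0);print(o['time'],e,o['eef_rot'],o['ft_force'])
R=Ro.from_euler('xyz',[180,0,17.3],degrees=True).as_matrix()
k=lambda p:(p-[282,190]+.5)*10-.5
for n,P in [('end ctr',e+R@[0,0,.2355]),('end far rim',e+R@[.003,0,.2355]),('shank far at 3mm',e+R@[.0045,0,.2325]),('hole',np.array([.5494,.0951,.07])),('hole far',np.array([.5494,.0951,.07])+R@[.006,0,0])]: print(n,k(proj(c,P)))
cv2.imwrite('pics/c6.png',cv2.resize(np.clip(im[190:250,282:362],0,255).astype(np.uint8),(800,600),interpolation=cv2.INTER_CUBIC))
```

```text
16.05 [0.54946069 0.09443371 0.32153278] [ 1.79980624e+02 -9.94646340e-02  1.72810688e+01] [-0.14824269 -0.45270181 -0.81059083]
end ctr [410.92385104 364.982304  ]
end far rim [411.05153121 322.58278256]
shank far at 3mm [411.34052789 317.13277749]
hole [400.58850309 281.03132525]
hole far [400.75242759 200.59072506]
```

View pics/c6.png

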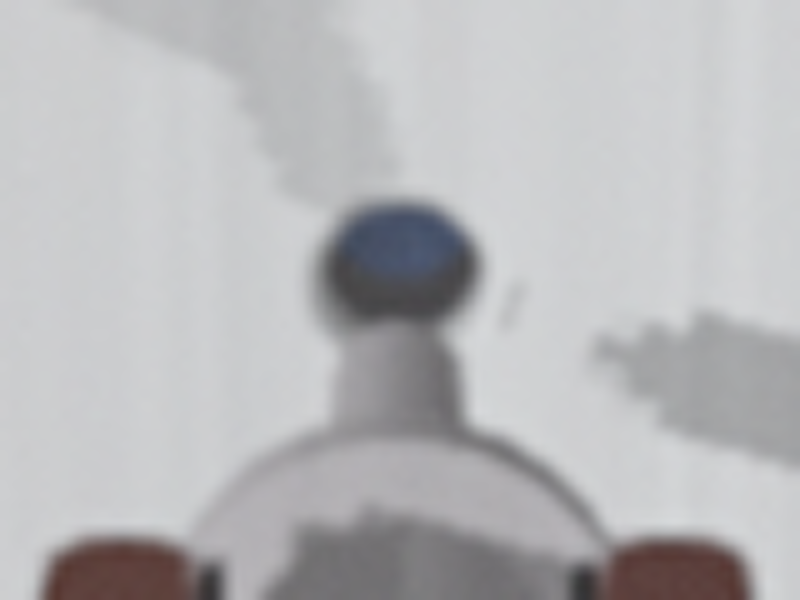

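The bolt's end is centred at u≈398 and the hole at u≈400. Its far rim is at the predicted v≈322. It's aligned within about 0.3 mm, so I'm descending.

Call:
servo_tool(
  xyz=[
    [0,0,0.03],
    [0,0,0.06],
    [0,0,0.075],
    [0,0,0.085],
    [0,0,0.095],
    [0,0,0.105],
    [0,0,0.105],
  ],
  dr=[
    [0,0,0],
    [0,0,0],
    [0,0,0],
    [0,0,0],
    [0,0,0],
    [0,0,0],
    [0,0,0],
  ],
  grip=[1,1,1,1,1,1,1],
)

```text
time: 16.8
eef_pos: [0.5493, 0.095, 0.2991]
eef_rot: [-180.0, 0.0, 17.3]
ft_force: [0.1, -0.1, -0.4]
grip_width: 0.0173
grip_force: 30.0
```

Call:
servo_tool(
  xyz=[
    [0,0,0.01],
    [0,0,0.02],
    [0,0,0.028],
    [0,0,0.035],
    [0,0,0.035],
  ],
  dr=[
    [0,0,0],
    [0,0,0],
    [0,0,0],
    [0,0,0],
    [0,0,0],
  ],
  grip=[1,1,1,1,1],
)

```text
time: 17.3
eef_pos: [0.5493, 0.095, 0.2921]
eef_rot: [-180.0, 0.0, 17.3]
ft_force: [-0.9, -0.2, -2.0]
grip_width: 0.018
grip_force: 30.0
```

```bash
python3 -c "
from h import *
for i in range(3):
  arm.camera('wrist');o=arm.get_obs();print(o['eef_pos'],o['ft_force'])"
```

```text
[0.54928173 0.09498749 0.29227636] [ 0.14840736  0.14566724 -1.94648313]
[0.54931101 0.09496528 0.29239683] [-0.4328645   0.76619092 -1.00644315]
[0.54931876 0.09497183 0.29249709] [ 0.99696257 -0.19237183 -0.81386396]
```

Call:
servo_tool(
  xyz=[
    [0,0,0.005],
    [0,0,0.01],
    [0,0,0.01],
  ],
  dr=[
    [0,0,0],
    [0,0,0],
    [0,0,0],
  ],
  grip=[1,1,1],
)

```text
time: 17.75
eef_pos: [0.5493, 0.095, 0.2902]
eef_rot: [-180.0, 0.0, 17.3]
ft_force: [0.7, -0.6, -1.3]
grip_width: 0.0179
grip_force: 30.0
```

Call:
servo_tool(
  xyz=[
    [0,0,0.01],
    [0,0,0.02],
    [0,0,0.035],
    [0,0,0.05],
    [0,0,0.065],
    [0,0,0.08],
    [0,0,0.095],
    [0,0,0.11],
    [0,0,0.11],
  ],
  dr=[
    [0,0,0],
    [0,0,0],
    [0,0,0],
    [0,0,0],
    [0,0,0],
    [0,0,0],
    [0,0,0],
    [0,0,0],
    [0,0,0],
  ],
  grip=[1,1,1,1,1,1,1,1,1],
)

```text
time: 18.65
eef_pos: [0.5492, 0.095, 0.2678]
eef_rot: [-180.0, 0.1, 17.3]
ft_force: [-0.3, -0.2, -1.3]
grip_width: 0.0172
grip_force: 30.0
```

Call:
servo_tool(
  xyz=[
    [0,0,0.004],
    [0,0,0.008],
    [0,0,0.012],
    [0,0,0.012],
  ],
  dr=[
    [0,0,0],
    [0,0,0],
    [0,0,0],
    [0,0,0],
  ],
  grip=[1,1,1,1],
)

```text
time: 19.05
eef_pos: [0.5493, 0.095, 0.266]
eef_rot: [-180.0, 0.0, 17.3]
ft_force: [0.2, -0.1, -0.9]
grip_width: 0.017
grip_force: 30.0
```

Call:
servo_tool(
  xyz=[
    [0,0,0.003],
    [0,0,0.006],
    [0,0,0.006],
  ],
  dr=[
    [0,0,0],
    [0,0,0],
    [0,0,0],
  ],
  grip=[1,1,1],
)

```text
time: 19.35
eef_pos: [0.5493, 0.095, 0.2658]
eef_rot: [180.0, -0.0, 17.3]
ft_force: [-3.7, -2.0, 5.3]
grip_width: 0.0176
grip_force: 30.0
```

Seated. Releasing and checking.

Call:
servo_tool(
  xyz=[
    [0,0,0],
    [0,0,0],
    [0,0,0],
    [0,0,-0.1],
    [0,0,-0.25],
    [0,0,-0.45],
    [0,0,-0.45],
    [0,0,-0.45],
  ],
  dr=[
    [0,0,0],
    [0,0,0],
    [0,0,0],
    [0,0,0],
    [0,0,0],
    [0,0,0],
    [0,0,0],
    [0,0,0],
  ],
  grip=[0.3,0.3,0.3,0.3,0.3,0.3,0.3,0.3],
)

```text
time: 20.15
eef_pos: [0.5495, 0.095, 0.3559]
eef_rot: [180.0, -0.1, 17.3]
ft_force: [-0.0, -0.1, -0.8]
grip_width: 0.0614
grip_force: 0.0
```

Run:
```python
from h import *
S=arm.camera('scene')['pixels'][:,:,::-1];o,im,c=wrist();print(o['time'],o['eef_pos'],o['ft_force'])
f=lambda a:cv2.resize(a,(400,300),interpolation=cv2.INTER_CUBIC)
cv2.imwrite('pics/c7.png',np.hstack([f(S[135:195,285:365]),f(im[100:340,160:480])]))
```

```text
20.2 [0.54932217 0.09495807 0.35424342] [ 1.22874300e-02 -2.62066085e-04 -1.27545029e+00]
```

View pics/c7.png

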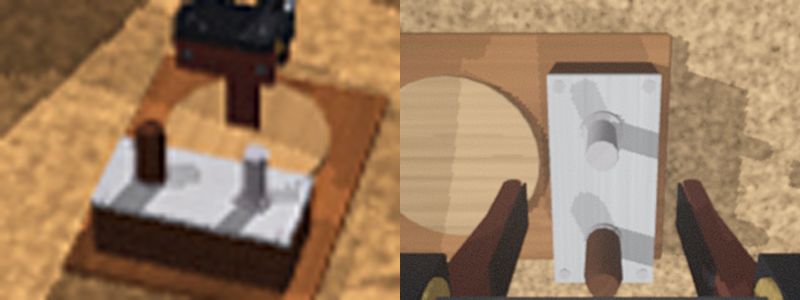

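Both stand upright with their flanges on the cover, the drift at (150,150) and the bolt at (255,175) in the left crop. The gripper is clear.

```bash
python3 -c "
from workcell import arm
print(arm.close_job())"
```

```text
the job is handed in; nothing more can be done
None
```

Job handed in: drift pin and bolt both look fully home and upright in the last pictures, and the gripper is clear; I saw no sign of the strip being forced (about 5 N at most while seating each), and the job took about 20 s of the 72 s, but no verdict came back.

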